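# Weigh a choke on a beam balance

### The job

Find the weight of the green wound choke on the balance: stand weights from the wooden tray on the empty pan until the beam is level, its red pointer inside the green band. Set each weight down gently and upright, leave the ones you do not need standing in the tray, leave the choke where it lies, and do not disturb the meter, the screwdriver or the open power supply.

Things in the scene. Friction and masses are not known exactly. Their poses are not given: they have to be found in the camera images.
- balance: fixed equal-arm beam balance; origin on the bench under its column, x away from the robot at yaw 0, y along the beam towards the choke's pan. Base plate 100 x 240 x 14 mm, column 20 mm thick. On top of the column a red pointer, part of the beam, moves over a white plate with a green band (seen from the +x side)
- beam (a joint): beam angle (rad): 0 level, positive when the choke's side is down; stops at -0.28 and 0.28. Between the stops a spring makes it read 0.0357 per 10 g by which the choke outweighs the weights (negative: weights heavier); from 78 g difference on it lies on a stop. Settles in about 1.5 s. The green band is -0.045 to 0.045, which is 12.5 g either way
- weight_pan_floor (a point): centre of the upper face of the empty pan for the weights, on the balance's -y side, axes as the balance's: steel plate 100 (x) by 130 (y) mm, rim on all edges 4 mm high, 3 mm thick. A linkage keeps it level wherever the load stands. Floor 70 mm above the bench when the beam is level, 103 mm at the start; it sinks as weights are added
- pivot (a point): middle of the beam, on its pivot, 250 mm above the bench. The blue beam, 24 mm wide (x), 14 mm high, 260 mm long (y), runs straight above both pans, about 180 mm over their floors, so a tool pointing straight down over a pan hits it: reach in from the -x side, tool tilted 20 to 50 degrees from vertical
- part_pan_floor (a point): centre of the upper face of the other, equal pan, which carries the choke, on the +y side
- choke: the part to be weighed: ring choke with copper windings on a green core, 54 mm across, 24 mm high, lying on its pan; origin at the centre of its underside. Its mass is unknown, between 93 and 188 g
- w80a: 80 g weight: brass disc 36 mm across, 9 mm thick, with an upright red plastic grip stem on its centre, 12 mm across and 36 mm tall (45 mm in all); origin at the centre of its underside, z up the stem. At the start it stands in one of the four places along the wooden tray, the order varying
- w80b: second, equal 80 g weight: brass disc 36 mm across, 9 mm thick, with an upright red plastic grip stem on its centre, 12 mm across and 36 mm tall (45 mm in all); origin at the centre of its underside, z up the stem. At the start it stands in one of the four places along the wooden tray, the order varying
- w40: 40 g weight: brass disc 30 mm across, 6 mm thick, with an upright blue plastic grip stem on its centre, 12 mm across and 36 mm tall (42 mm in all); origin at the centre of its underside, z up the stem. At the start it stands in one of the four places along the wooden tray, the order varying
- w20: 20 g weight: brass disc 24 mm across, 5 mm thick, with an upright yellow plastic grip stem on its centre, 12 mm across and 36 mm tall (41 mm in all); origin at the centre of its underside, z up the stem. At the start it stands in one of the four places along the wooden tray, the order varying
- tray_floor (a point): centre of the upper face, within the rim, of the wooden weight tray: a block fixed on the bench, 70 mm (x) by 270 mm (y), its floor 60 mm above the bench, with a rim 4 mm high and 4 mm thick; x points away from the robot. The four places lie on its y axis at about -93, -31, 31 and 93 mm
- meter: grey hand-held meter, 130 x 75 x 47 mm, lying loose on the bench; bystander; origin under its centre
- screwdriver: red-handled screwdriver, about 200 mm long, lying loose on the bench; bystander
- psu: open black power supply case with parts inside, 160 x 120 x 50 mm, loose on the bench; bystander; origin under its centre
- weight_pan: the weight pan with its hanger; origin where it hangs from the beam's end, 180 mm above the pan's floor, 120 mm from the pivot. An 8 mm rod runs from there 62 mm towards +x, then down outside the pan's +x edge, so the -x side is open
Mind the look-alikes: they are no part of the job. Leave any turquoise or white look-alike of the w80a alone.

How it is judged (in metres and radians):
At the end, for the whole second after the job is handed in: the beam is at rest within 0.045 rad of level (pointer in the green band); each of the four weights stands upright and still, either on the weight pan's floor or on the tray's floor; the choke lies on its pan within 30 mm of the middle (value of joint beam between -0.045 and 0.045 rad and not (velocity of joint beam above 0.02 rad/s or velocity of joint beam below -0.02 rad/s) and horizontal distance between choke and part_pan_floor below 0.03 m and z of choke in the frame of part_pan_floor below 0.006 m and ((x of w80a in the frame of weight_pan_floor between -0.05 and 0.05 m and y of w80a in the frame of weight_pan_floor between -0.065 and 0.065 m and z of w80a in the frame of weight_pan_floor between -0.004 and 0.006 m and angle between w80a's own z axis and vertical below 0.12 rad and linear speed of w80a below 0.02 m/s) or (x of w80a in the frame of tray_floor between -0.035 and 0.035 m and y of w80a in the frame of tray_floor between -0.135 and 0.135 m and z of w80a in the frame of tray_floor between -0.004 and 0.006 m and angle between w80a's own z axis and vertical below 0.12 rad and linear speed of w80a below 0.02 m/s)) and ((x of w80b in the frame of weight_pan_floor between -0.05 and 0.05 m and y of w80b in the frame of weight_pan_floor between -0.065 and 0.065 m and z of w80b in the frame of weight_pan_floor between -0.004 and 0.006 m and angle between w80b's own z axis and vertical below 0.12 rad and linear speed of w80b below 0.02 m/s) or (x of w80b in the frame of tray_floor between -0.035 and 0.035 m and y of w80b in the frame of tray_floor between -0.135 and 0.135 m and z of w80b in the frame of tray_floor between -0.004 and 0.006 m and angle between w80b's own z axis and vertical below 0.12 rad and linear speed of w80b below 0.02 m/s)) and ((x of w40 in the frame of weight_pan_floor between -0.05 and 0.05 m and y of w40 in the frame of weight_pan_floor between -0.065 and 0.065 m and z of w40 in the frame of weight_pan_floor between -0.004 and 0.006 m and angle between w40's own z axis and vertical below 0.12 rad and linear speed of w40 below 0.02 m/s) or (x of w40 in the frame of tray_floor between -0.035 and 0.035 m and y of w40 in the frame of tray_floor between -0.135 and 0.135 m and z of w40 in the frame of tray_floor between -0.004 and 0.006 m and angle between w40's own z axis and vertical below 0.12 rad and linear speed of w40 below 0.02 m/s)) and ((x of w20 in the frame of weight_pan_floor between -0.05 and 0.05 m and y of w20 in the frame of weight_pan_floor between -0.065 and 0.065 m and z of w20 in the frame of weight_pan_floor between -0.004 and 0.006 m and angle between w20's own z axis and vertical below 0.12 rad and linear speed of w20 below 0.02 m/s) or (x of w20 in the frame of tray_floor between -0.035 and 0.035 m and y of w20 in the frame of tray_floor between -0.135 and 0.135 m and z of w20 in the frame of tray_floor between -0.004 and 0.006 m and angle between w20's own z axis and vertical below 0.12 rad and linear speed of w20 below 0.02 m/s))); the robot touches nothing.
It fails at once if the weight pan is struck or pressed with more than 12 N (weights set down gently) (contact force between weight_pan and anything else above 12 N).
It fails at once if a weight is let fall (it moves faster than 0.6 m/s while not held, a drop of about 18 mm or more) ((linear speed of w80a above 0.6 m/s and contact force between w80a and the fingers below 0.05 N) or (linear speed of w80b above 0.6 m/s and contact force between w80b and the fingers below 0.05 N) or (linear speed of w40 above 0.6 m/s and contact force between w40 and the fingers below 0.05 N) or (linear speed of w20 above 0.6 m/s and contact force between w20 and the fingers below 0.05 N)).
It fails at once if the choke is pushed off its place on its pan (horizontal distance between choke and part_pan_floor above 0.04 m).
It fails at once if a bystander (meter, screwdriver, power supply) is shifted by more than 30 mm (distance of any of meter, screwdriver, psu from where it was at the start of the episode above 0.03 m).
It also fails if it takes over 72 s, if anything falls off the work surface, if the arm or the gripper's body presses on something with over 40 N, if the wrist force passes 120 N, or if a joint passes its speed limit or range.

### The arm

A 6-joint arm with a two-finger parallel gripper is mounted at the origin on the work surface. World frame = base frame: x ahead of the robot, y to its left, z up, the work surface at z = 0. Lengths are in mm, angles in rad, forces in N, time in s.
With the tool pointing down it reaches from about 375 to 925 mm from the base axis. Payload 5.7 kg.
Tool frame: the origin (TCP) lies midway between the tips of the shut fingers; the grasp point (between the pads) lies bot.hold_point_z behind it (bot.hold_point_z is the distance from the TCP to the grasp point, in mm); x points along the fingers, y is the direction in which the jaws open and shut, and the axes are right-handed (so a half turn about x gives the same grasp; the last joint's range is limited). The gripper opens to 85 mm and grips with 20 to 120 N. Pads are 22 mm wide; open, the fingers measure 114 mm over their backs; the gripper's body (76 mm by 85 mm) begins 54 mm behind the grasp point. The pads swing forward as they close: fully open they stand 13 mm farther back than shut.
Start: joints at [1.048, 0.359, 1.51, -0, 1.272, -0.115], TCP at [237.944, 550.768, 231.267] pointing down, gripper open.
Joint ranges: [-2.97, 2.97], [-1.01, 2.36], [0.21, 2.38], [-0.96, 4.11], [0.2, 2.71], [-2.98, 2.98]. Speed limits (rad/s): [2.39, 2.39, 3.14, 3.14, 3.14, 3.14].

### API

Orientations are given as a unit quaternion [x, y, z, w].
In Python, from rig import bot, monitor, camera, ticket gives the robot as it stands. Calls block until the motion is done:
- bot.move_ptp(position, orientation): joint-space move of the TCP to a pose.
- bot.line_to(position, rotation=None, max_speed=150, stop_force=None): straight line of the TCP; rotation=None keeps the orientation; max_speed is the mean speed in mm/s. With stop_force (N) it stops when the force on the tool has changed by that much, and returns True; else False.
- bot.move_j(angles): joint-space move.
- bot.command_gripper(opening, effort=None): opening from 0.0 (shut) to 1.0 (fully open); effort is the grip in N (None keeps the last); returns when the fingers have stopped.
- bot.sleep(seconds).
- bot.solve_ik(position, orientation): joint angles nearest the present ones, or None.
- monitor.get_obs(): the state.
- camera(name): name is "scene" or "top" or "wrist"; returns a dict with "color" (384x512x3 uint8, blue, green, red), "intrinsics" (3x3 intrinsics, pixels), "R" (3x3) and "t" (3): a world point X has camera coordinates R X + t. Camera axes: x right, y down, z forward; pixel columns grow to the right and rows downward; lengths in mm; the calibration is good to about 2 mm. A picture is of the moment at which its call begins. There is no depth.
A pose or a line that the arm cannot do raises bot.Unreachable and nothing moves.
- ticket.finish_job(): hands the job in, once; it reports no verdict.
The state is a dict: "clock": time; "joints": joint angles; "joint_velocities": joint speeds; "tau": joint torques, N m; "eef_pos": TCP position; "tcp_rot": TCP orientation; "contact_force": force on the tool from outside, world axes, zero at the start; "moment": the same for the moment, N m; "gripper_width": opening from 0.0 (shut) to 1.0 (fully open).
Only numpy, scipy, OpenCV 4.12 (cv2) and the standard library are available. Lean on these libraries where they do the work, as an engineer would, in place of code of your own. Each camera call takes 0.05 s, during which the arm holds its last target.

## Working session

There is one attempt and no reset: what is moved stays moved. The work goes in short steps, each a Python script; the robot and the scene stay as the last script left them, time stands still between calls to the robot, and variables do not carry over. Pictures are saved under pics/ and viewed, and the job is handed in when it is done.

```bash
ls; mkdir -p pics; python3 - <<'E'
from rig import bot, monitor, camera
import cv2
for n in ["scene","top","wrist"]:
    c=camera(n); cv2.imwrite(f"pics/{n}0.png",c["color"]); print(n,c["intrinsics"].tolist(),c["R"].round(3).tolist(),c["t"].round(1).tolist())
o=monitor.get_obs(); print(o["clock"],o["tcp_rot"],o["gripper_width"],bot.hold_point_z)
E
```

```text
pics
scene [[459.0898444668662, 0.0, 259.7617605668899], [0.0, 459.0898444668662, 194.4378330438716], [0.0, 0.0, 1.0]] [[0.824, 0.567, -0.013], [0.376, -0.563, -0.736], [-0.424, 0.601, -0.677]] [-437.3, -96.3, 1608.8]
top [[432.52975570108083, 0.0, 257.17025348494883], [0.0, 432.52975570108083, 190.75924737185986], [0.0, 0.0, 1.0]] [[-0.006, -1.0, 0.021], [-0.998, 0.004, -0.067], [0.067, -0.021, -0.998]] [-19.2, 562.8, 1478.7]
wrist [[324.5185743537634, 0.0, 260.770246533682], [0.0, 324.5185743537634, 189.7668755649965], [0.0, 0.0, 1.0]] [[0.396, 0.918, -0.002], [0.882, -0.379, 0.281], [0.258, -0.113, -0.96]] [-598.5, -37.1, 379.1]
0.15 [ 0.14269542  0.69261784 -0.14369735  0.69229301] 0.9986481348174654 18.700000000000003
```

View pics/scene0.png

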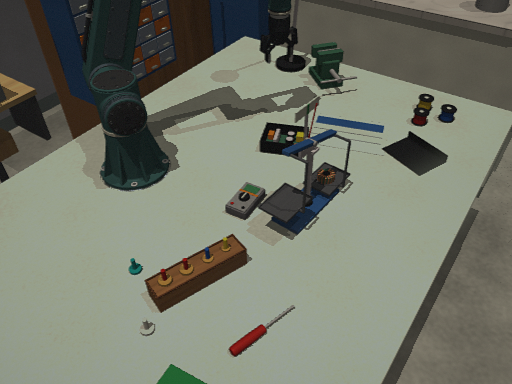

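View pics/top0.png

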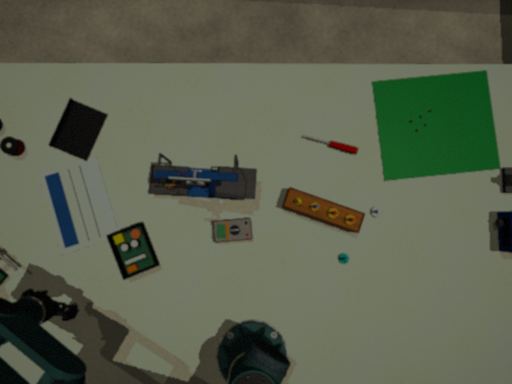

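View pics/wrist0.png

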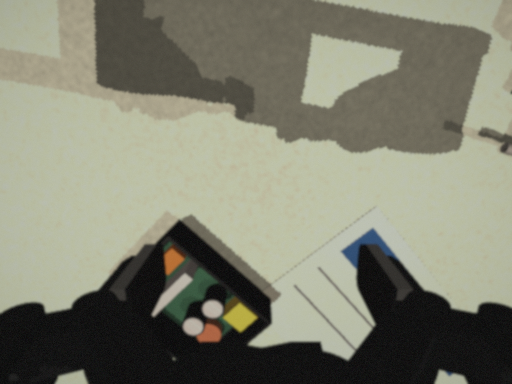

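The scene view shows the weights in the tray at (165,275) red, (186,266) red, (207,254) blue and (226,243) yellow. The look-alikes, turquoise (135,266) and white (147,326), stand on the bench outside the tray. The empty pan is at (287,203), with the meter at (245,199) next to it. I'll enlarge the crops to confirm.

```bash
python3 - <<'E'
import cv2,numpy as np
s=cv2.imread("pics/scene0.png");t=cv2.imread("pics/top0.png")
a=cv2.resize(s[225:345,115:265],None,fx=5,fy=5,interpolation=cv2.INTER_CUBIC);cv2.imwrite("pics/c1.png",a)
a=cv2.resize(s[85:240,220:360],None,fx=3.8,fy=3.8,interpolation=cv2.INTER_CUBIC);cv2.imwrite("pics/c2.png",a)
a=cv2.resize(t[140:270,140:390],None,fx=3.2,fy=3.2,interpolation=cv2.INTER_CUBIC);cv2.imwrite("pics/c3.png",a)
E
```

```text
(no output)
```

View pics/c1.png

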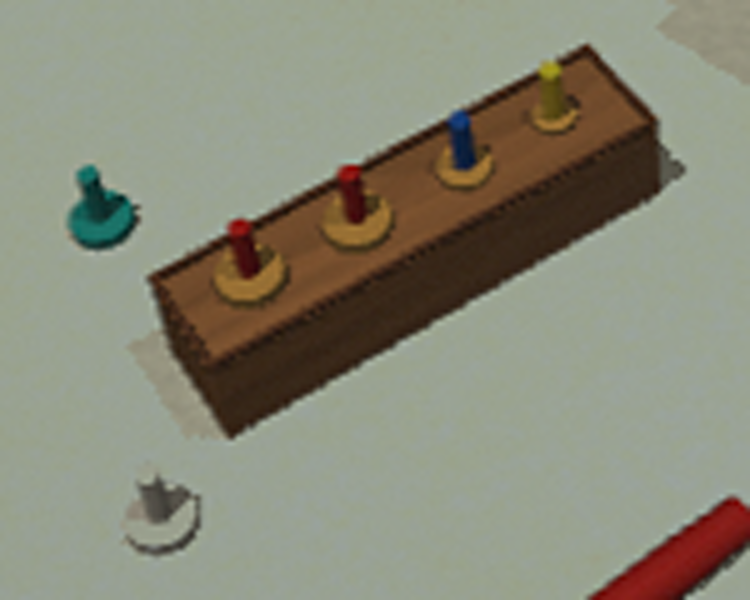

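View pics/c2.png

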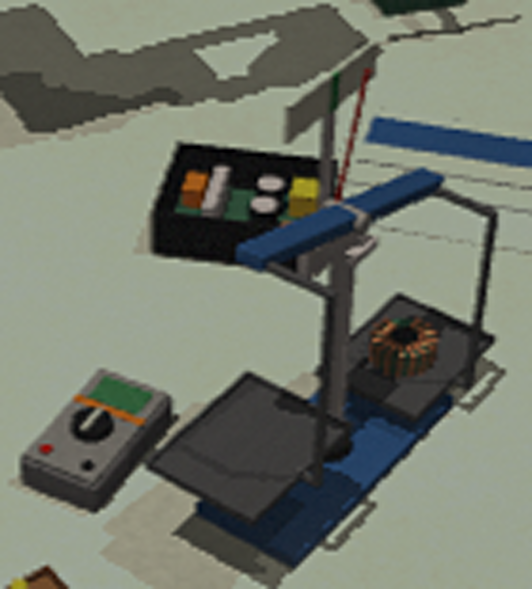

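View pics/c3.png

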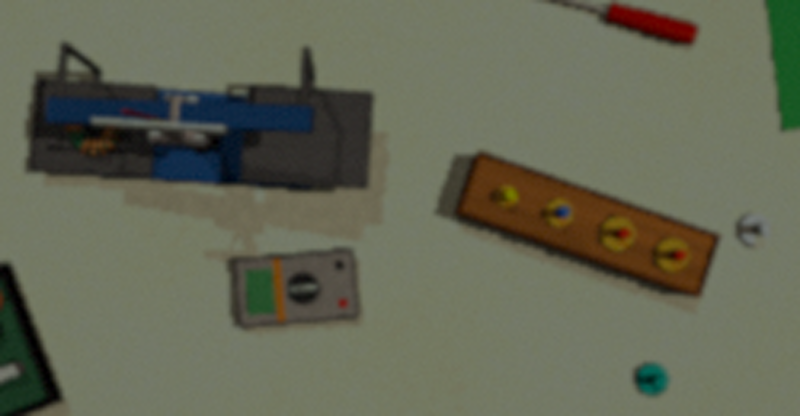

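```bash
cat > h.py <<'E'
import numpy as np, cv2
def ray(c,uv,z):
    K,R,t=c["intrinsics"],c["R"],c["t"]
    d=R.T@np.linalg.inv(K)@np.array([uv[0],uv[1],1.0]); o=-R.T@t
    return o+d*(z-o[2])/d[2]
def proj(c,X):
    p=c["intrinsics"]@(c["R"]@np.asarray(X,float)+c["t"]); return p[:2]/p[2]
E
python3 - <<'E'
from rig import bot,monitor,camera
from h import *
C={n:camera(n) for n in("scene","top")}
def blobs(c,lo,hi,roi):
    hsv=cv2.cvtColor(c["color"],cv2.COLOR_BGR2HSV); m=cv2.inRange(hsv,lo,hi)
    k=np.zeros_like(m); x0,y0,x1,y1=roi; k[y0:y1,x0:x1]=m[y0:y1,x0:x1]
    n,l,s,ce=cv2.connectedComponentsWithStats(k)
    return [(ce[i].round(1),s[i].tolist()) for i in range(1,n) if s[i,4]>=4]
cols={"red":((0,170,60),(8,255,255)),"blue":((100,120,60),(125,255,255)),"yel":((24,150,80),(34,255,255))}
for n,roi in(("scene",(155,232,245,295)),("top",(283,185,365,235))):
    for k,(lo,hi) in cols.items():
        print(n,k)
        for ce,s in blobs(C[n],lo,hi,roi):
            zs={"red":87,"blue":84,"yel":83}[k]
            print("  ",ce,s,ray(C[n],ce,zs).round(1),ray(C[n],ce,zs+12).round(1))
f=lambda x,y:(220+x/3.8,85+y/3.8); g=lambda x,y:(140+x/3.2,140+y/3.2)
print("pan scene")
for p in((148,463),(248,374),(252,520)): print(ray(C["scene"],f(*p),107).round(1))
print("pan top");
for p in((372,93),(368,187)): print(ray(C["top"],g(*p),107).round(1))
for p in((30,172),(36,75)): print(ray(C["top"],g(*p),41).round(1))
print("beam top");
zl,zr=257-32,257+32
for p,z in(((313,106),zr),((312,131),zr),((46,98),zl),((46,121),zl)): print(ray(C["top"],g(*p),z).round(1))
print("tray top")
for p in((478,152),(718,237),(698,295),(458,213)): print(ray(C["top"],g(*p),64).round(1))
tf=lambda x,y:(115+x/5,225+y/5)
print("tray scene")
for p in((588,45),(655,123),(210,365),(152,278)): print(ray(C["scene"],tf(*p),64).round(1))
print("meter")
for p in((233,328),(358,318),(350,250),(232,258)): print(ray(C["top"],g(*p),47).round(1))
E
```

```text
scene red
   [184.6 259.8] [183, 258, 5, 6, 18] [ 478.6 -265.1   87. ] [ 486.3 -271.7   99. ]
   [185.  265.4] [184, 264, 3, 4, 9] [ 491.6 -278.4   87. ] [ 499.2 -284.8   99. ]
   [162.7 272.6] [161, 269, 5, 9, 27] [ 460.1 -327.3   87. ] [ 468.2 -333.1   99. ]
scene blue
   [206.5 251.4] [205, 247, 4, 12, 26] [ 505.8 -209.7   84. ] [ 513.2 -217.    96. ]
scene yel
   [224.6 239.1] [223, 238, 4, 3, 11] [ 518.3 -148.    83. ] [ 525.5 -156.1   95. ]
top red
   [334.  212.5] [333, 212, 3, 2, 6] [ 485.  -274.2   87. ] [ 484.8 -271.8   99. ]
   [351.8 219.4] [351, 219, 3, 2, 5] [ 461.9 -332.9   87. ] [ 461.9 -330.    99. ]
top blue
   [315.5 205.5] [315, 205, 2, 2, 4] [ 508.6 -213.7   84. ] [ 508.2 -211.8   96. ]
top yel
   [299.3 200.5] [298, 199, 4, 4, 14] [ 525.5 -160.2   83. ] [ 524.9 -158.8   95. ]
pan scene
[538.7 -13.2 107. ]
[547.1 113.2 107. ]
[634.4 -20.  107. ]
pan top
[628.  -17.5 107. ]
[531.8 -12.9 107. ]
[552.7 344.4  41. ]
[656.2 339.2  41. ]
beam top
[595.   38.5 289. ]
[572.7  39.5 289. ]
[610.3 288.5 225. ]
[588.8 288.3 225. ]
tray top
[ 570.3 -129.5   64. ]
[ 479.6 -381.3   64. ]
[ 419.  -358.9   64. ]
[ 506.2 -107.8   64. ]
tray scene
[ 513.7 -107.7   64. ]
[ 578.2 -133.    64. ]
[ 487.3 -381.4   64. ]
[ 425.8 -359.6   64. ]
meter
[387.  128.9  47. ]
[396.6  -2.6  47. ]
[468.2   5.5  47. ]
[460.5 130.   47. ]
```

Two views agree to within about 6 mm:

| Item | Position (mm) | Detail |
|---|---|---|
| Tray centre | ≈ (497, -245) | yaw ≈ -19.5° |
| Pan centre | ≈ (587, 49) | yaw ≈ -3.5° |
| Nearer red 80 g weight | ≈ (485, -272) | – |

I'll go to the nearer red weight by a pulled-back route, with the tool tilted 40°, and check with the wrist camera.

```bash
cat >> h.py <<'E'
from scipy.spatial.transform import Rotation as Rn
PSI=np.deg2rad(-3.5); T=np.deg2rad(40)
def quat(sgn,psi=PSI,t=T):
    x=np.array([np.sin(t)*np.cos(psi),np.sin(t)*np.sin(psi),-np.cos(t)])
    y=sgn*np.array([-np.sin(psi),np.cos(psi),0]); 
    return Rn.from_matrix(np.c_[x,y,np.cross(x,y)]).as_quat(), x
HP=18.7
def tcp(grasp,x): return np.asarray(grasp,float)+HP*x
bx=np.array([np.cos(PSI),np.sin(PSI),0]); by=np.array([-np.sin(PSI),np.cos(PSI),0])
E
python3 - <<'E'
from rig import bot,monitor
from h import *
print(Rn.from_quat(monitor.get_obs()["tcp_rot"]).as_matrix().round(2))
for s in(1,-1):
    q,x=quat(s)
    for g in((400,0,330),(487,-274,200),(487,-274,94),(466,-333,94),(527,-158,94),(587,49,137),(590,10,137),(590,90,137),(560,10,220),(460,10,230)):
        j=bot.solve_ik(tcp(g,x),q); print(s,g,None if j is None else np.round(j,2))
E
```

```text
[[-0.    0.4   0.92]
 [-0.    0.92 -0.4 ]
 [-1.   -0.   -0.  ]]
1 (400, 0, 330) [-0.33 -0.37  2.24  0.3   0.61 -2.02]
1 (487, -274, 200) [-0.97  0.23  2.14  1.12  0.6   2.9 ]
1 (487, -274, 94) [-0.97  0.49  2.23  1.66  0.54  2.26]
1 (466, -333, 94) [-1.1   0.5   2.16  1.46  0.59  2.36]
1 (527, -158, 94) [-0.66  0.47  2.31  2.14  0.44  2.05]
1 (587, 49, 137) None
1 (590, 10, 137) None
1 (590, 90, 137) None
1 (560, 10, 220) None
1 (460, 10, 230) None
-1 (400, 0, 330) [-0.33 -0.37  2.24  0.3   0.61  1.12]
-1 (487, -274, 200) [-0.97  0.23  2.14  1.12  0.6  -0.25]
-1 (487, -274, 94) [-0.97  0.49  2.23  1.66  0.54 -0.88]
-1 (466, -333, 94) [-1.1   0.5   2.16  1.46  0.59 -0.79]
-1 (527, -158, 94) [-0.66  0.47  2.31  2.14  0.44 -1.09]
-1 (587, 49, 137) None
-1 (590, 10, 137) None
-1 (590, 90, 137) None
-1 (560, 10, 220) None
-1 (460, 10, 230) None
```

```bash
python3 - <<'E'
from rig import bot,monitor
from h import *
G=[(590,8,140),(589,49,140),(590,8,105),(589,49,105),(593,88,105),(590,8,200),(530,8,200)]
for t in(20,25,30,35,40):
  for psi in(-60,-40,-20,-3,20,40,60,80):
    out=[]
    for s in(1,-1):
      q,x=quat(s,np.deg2rad(psi),np.deg2rad(t))
      out.append(''.join('.' if bot.solve_ik(tcp(g,x),q) is None else 'X' for g in G))
    print(t,psi,out)
E
```

```text
20 -60 ['XXXXXXX', '.....XX']
20 -40 ['XXXXXXX', 'XXXXXXX']
20 -20 ['XXXXXXX', 'XXXXXXX']
20 -3 ['XXXXXXX', 'XXXXXXX']
20 20 ['XXXXXXX', 'XXXXXXX']
20 40 ['XXXXXXX', 'XXXXXXX']
20 60 ['.......', 'XXXXXXX']
20 80 ['XXXXXXX', 'XXXXXXX']
25 -60 ['XXXXXXX', '.......']
25 -40 ['XXXXXXX', 'XXXX.XX']
25 -20 ['XXXXXXX', 'XXXXXXX']
25 -3 ['XXXXXXX', 'XXXXXXX']
25 20 ['XXXXXXX', 'XXXXXXX']
25 40 ['.X..XX.', 'XXXXXXX']
25 60 ['X.XX..X', 'XXXXXXX']
25 80 ['XXXXXXX', 'XXXXXXX']
30 -60 ['XXXXXXX', '.XXXX..']
30 -40 ['XXXXXXX', '.....XX']
30 -20 ['XXXXXXX', 'XXXXXXX']
30 -3 ['XX...XX', 'XX...XX']
30 20 ['XX..XXX', 'XXXXXXX']
30 40 ['..X....', 'XXXXXXX']
30 60 ['XXXXXXX', 'XXXXXXX']
30 80 ['XXXXXXX', 'XXXXXXX']
35 -60 ['XXXXXXX', 'XXXXXXX']
35 -40 ['.....XX', '.......']
35 -20 ['.....XX', '.....XX']
35 -3 ['.....XX', '.....XX']
35 20 ['..XXXX.', 'XXXXXXX']
35 40 ['XXXXX.X', 'XXXXXXX']
35 60 ['XXXXXXX', 'XXXXXXX']
35 80 ['XXXXXXX', 'XXXXXXX']
40 -60 ['.X..XXX', '.X..XXX']
40 -40 ['.......', '.......']
40 -20 ['.......', '.......']
40 -3 ['..XXX..', '..XXX..']
40 20 ['XXXXX.X', 'XXXXXXX']
40 40 ['XXXXXXX', 'XXXXXXX']
40 60 ['XXXXXXX', 'XXXXXXX']
40 80 ['XXXXXXX', 'XXXXXXX']
```

```bash
python3 - <<'E'
from rig import bot,monitor
from h import *
for t,psi in((35,30),(35,40),(38,30),(35,20)):
  q,x=quat(-1,np.deg2rad(psi),np.deg2rad(t))
  print(t,psi,monitor.get_obs()["clock"])
  for g in((280,330,300),(420,-20,300),(400,-150,250),(487,-274,180),(487,-274,94),(466,-333,94),(508,-214,94),(527,-158,94),(530,-30,200),(582,85,200),(582,85,137),(582,85,104),(580,4,104)):
    j=bot.solve_ik(tcp(g,x),q); print(g,None if j is None else np.round(j,2).tolist())
E
```

```text
35 30 0.25
(280, 330, 300) [0.87, -0.18, 2.17, -0.35, 0.6, 2.14]
(420, -20, 300) [-0.72, -0.14, 2.14, 0.68, 1.04, 0.0]
(400, -150, 250) [-1.05, 0.06, 2.11, 0.7, 1.09, -0.37]
(487, -274, 180) [-1.02, 0.37, 1.9, 0.75, 1.0, -0.43]
(487, -274, 94) [-1.02, 0.52, 1.96, 0.86, 0.85, -0.62]
(466, -333, 94) [-1.11, 0.55, 1.88, 0.79, 0.93, -0.63]
(508, -214, 94) [-0.91, 0.5, 2.02, 0.95, 0.78, -0.61]
(527, -158, 94) [-0.79, 0.48, 2.07, 1.03, 0.71, -0.6]
(530, -30, 200) [-0.54, 0.21, 2.1, 0.87, 0.71, -0.14]
(582, 85, 200) [-0.21, 0.24, 2.04, 0.85, 0.54, 0.16]
(582, 85, 137) [-0.21, 0.37, 2.1, 1.15, 0.44, -0.17]
(582, 85, 104) [-0.21, 0.44, 2.13, 1.35, 0.4, -0.4]
(580, 4, 104) [-0.4, 0.45, 2.11, 1.23, 0.51, -0.44]
35 40 0.25
(280, 330, 300) [0.72, -0.21, 2.19, -0.02, 0.56, 1.6]
(420, -20, 300) [-0.75, -0.08, 2.09, 0.67, 1.14, -0.17]
(400, -150, 250) [-1.04, 0.11, 2.05, 0.66, 1.19, -0.48]
(487, -274, 180) [-1.02, 0.41, 1.82, 0.68, 1.11, -0.52]
(487, -274, 94) [-1.02, 0.55, 1.88, 0.76, 0.97, -0.67]
(466, -333, 94) [-1.1, 0.58, 1.8, 0.7, 1.04, -0.68]
(508, -214, 94) [-0.91, 0.53, 1.95, 0.83, 0.89, -0
[... 1061 characters left out ...]
, 330, 300) [0.99, -0.13, 2.13, -0.55, 0.71, 2.56]
(420, -20, 300) [-0.66, -0.19, 2.17, 0.66, 0.91, 0.22]
(400, -150, 250) [-1.04, 0.0, 2.17, 0.74, 0.99, -0.24]
(487, -274, 180) [-1.01, 0.34, 1.97, 0.82, 0.88, -0.34]
(487, -274, 94) [-1.01, 0.5, 2.03, 0.99, 0.74, -0.59]
(466, -333, 94) [-1.11, 0.52, 1.96, 0.9, 0.81, -0.58]
(508, -214, 94) [-0.89, 0.48, 2.1, 1.09, 0.66, -0.59]
(527, -158, 94) [-0.77, 0.46, 2.14, 1.19, 0.59, -0.58]
(530, -30, 200) [-0.48, 0.18, 2.15, 0.9, 0.57, 0.02]
(582, 85, 200) [-0.14, 0.22, 2.07, 0.77, 0.39, 0.43]
(582, 85, 137) [-0.14, 0.35, 2.14, 1.23, 0.29, -0.06]
(582, 85, 104) [-0.14, 0.43, 2.16, 1.58, 0.27, -0.42]
(580, 4, 104) [-0.34, 0.43, 2.16, 1.42, 0.38, -0.43]
```

```bash
cat >> h.py <<'E'
Q,X=quat(-1,np.deg2rad(35),np.deg2rad(35))
E
python3 - <<'E'
from rig import bot,monitor,camera
from h import *
q0=monitor.get_obs()["tcp_rot"]
bot.move_ptp([245,325,320],q0); print(monitor.get_obs()["clock"])
bot.move_ptp(tcp((400,-150,250),X),Q); print(monitor.get_obs()["clock"])
bot.move_ptp(tcp((485,-272,180),X),Q)
bot.command_gripper(0.45,40); o=monitor.get_obs();print(o["clock"],o["gripper_width"],o["eef_pos"],o["contact_force"])
c=camera("wrist"); cv2.imwrite("pics/w1.png",c["color"])
for n,p in(("r2",(485,-272)),("r1",(464,-331)),("b",(508,-213))):print(n,proj(c,(*p,105)).round(),proj(c,(*p,69)).round())
cv2.imwrite("pics/s1.png",camera("scene")["color"])
E
```

```text
1.2083
3.2417
4.4667 0.4500256131812865 [ 493.72095545 -265.81579341  165.0033385 ] [ 0.96250096 -0.58482991 -0.05978806]
r2 [261. 278.] [261. 281.]
r1 [321. 366.] [312. 356.]
b [211. 200.] [217. 213.]
```

View pics/w1.png

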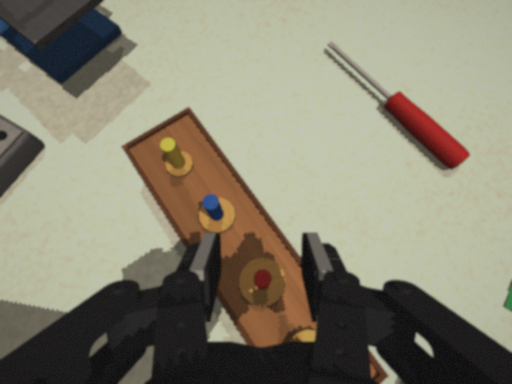

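View pics/s1.png

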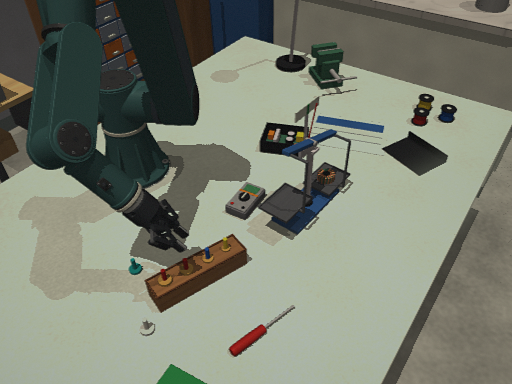

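The wrist view puts the red stem at (263,279) and the blue one at (211,203), within 3 px of my predictions, so I'll grasp.

```bash
python3 - <<'E'
from rig import bot,monitor,camera
from h import *
g=np.array([485,-272,94.])
print(bot.line_to(tcp(g,X),max_speed=80,stop_force=8))
bot.command_gripper(0.0,30); o=monitor.get_obs(); print(o["clock"],o["gripper_width"],o["contact_force"],o["eef_pos"]-tcp(g,X))
bot.line_to(tcp(g+[0,0,76],X),max_speed=100)
o=monitor.get_obs(); print(o["clock"],o["gripper_width"],o["contact_force"])
c=camera("wrist"); cv2.imwrite("pics/w2.png",c["color"])
for n,p in(("pan centre",(587,49,103)),("panLmid",(583,-16,107)),("corner",(534,-13,107))):print(n,proj(c,p).round())
cv2.imwrite("pics/s2.png",cv2.resize(camera("scene")["color"][170:310,110:290],None,fx=4,fy=4))
E
```

```text
False
6.1417 0.12651168678643301 [-0.52544093 -0.90181064  2.78785354] [ 0.20012691 -0.25228386  0.44137749]
7.05 0.13006827157941314 [ 0.0058512   0.79152692 -1.72231651]
pan centre [ 31. -34.]
panLmid [78. -4.]
corner [31. 32.]
```

View pics/w2.png

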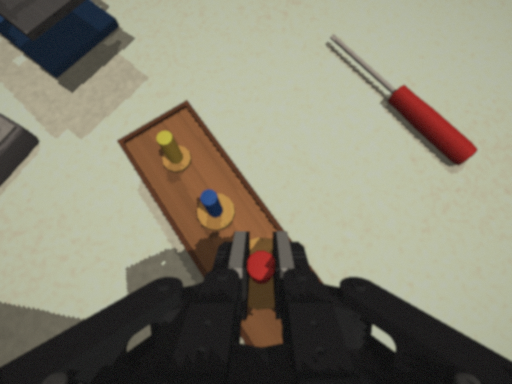

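View pics/s2.png

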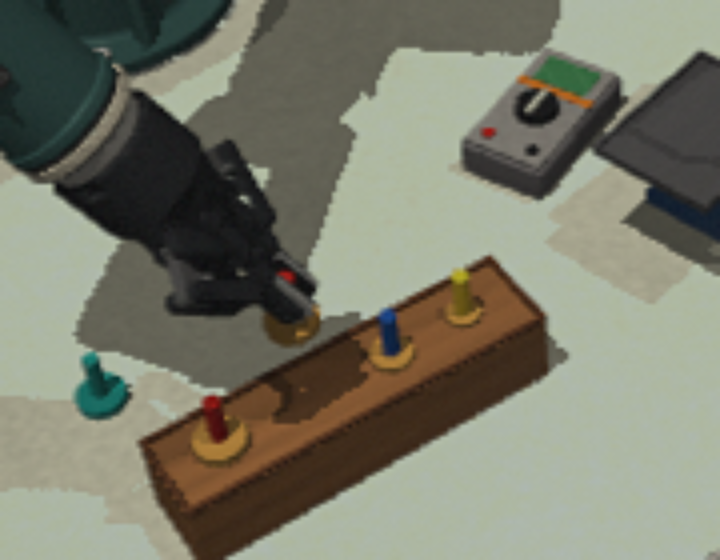

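```bash
python3 - <<'E'
from rig import bot,monitor,camera
from h import *
bot.line_to(tcp((520,-20,168),X),max_speed=200)
print(monitor.get_obs()["clock"])
c=camera("wrist"); cv2.imwrite("pics/w3.png",c["color"])
pc=np.array([587,49,107.])
for a,b in((-50,-65),(50,-65),(-50,65),(50,65)):print(a,b,proj(c,pc+a*bx+b*by).round())
E
```

```text
8.575
-50 -65 [262. 252.]
50 -65 [351. 139.]
-50 65 [117. 135.]
50 65 [211.  46.]
```

View pics/w3.png

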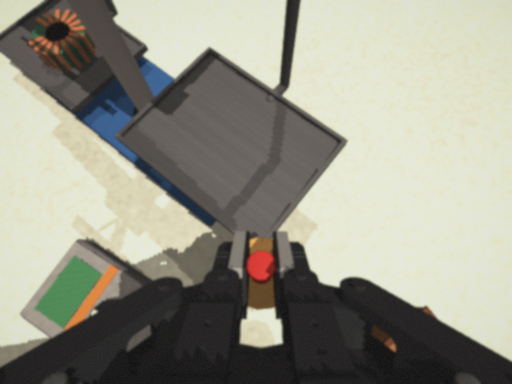

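```bash
cat >> h.py <<'E'
def loc(a,b): return (np.array([587,49,0])+a*bx+b*by)
E
python3 - <<'E'
from rig import bot,monitor,camera
from h import *
p=loc(-8,36)
bot.line_to(tcp(p+[0,0,163],X),max_speed=120)
bot.line_to(tcp(p+[0,0,144],X),max_speed=60)
f0=monitor.get_obs()["contact_force"]
print(bot.line_to(tcp(p+[0,0,137],X),max_speed=15,stop_force=1.5))
o=monitor.get_obs();print(o["clock"],o["contact_force"]-f0,o["eef_pos"]-tcp(p,X))
cv2.imwrite("pics/s4.png",cv2.resize(camera("scene")["color"][85:240,220:360],None,fx=3.8,fy=3.8))
cv2.imwrite("pics/w4.png",camera("wrist")["color"])
E
```

```text
False
10.875 [-0.88897036  0.31233332  0.34617412] [ 8.39018858e-02 -2.91883450e-02  1.37025682e+02]
```

View pics/s4.png

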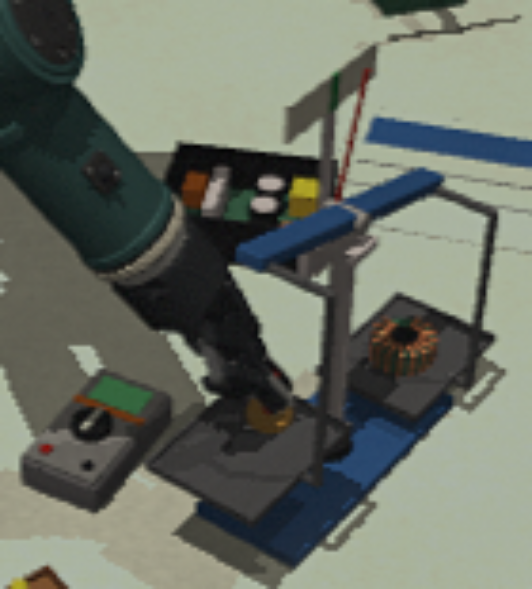

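View pics/w4.png

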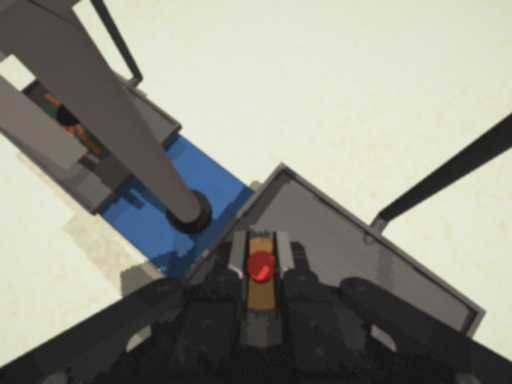

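```bash
python3 - <<'E'
from rig import bot,monitor,camera
from h import *
p=loc(-8,36)
print(bot.line_to(tcp(p+[0,0,133.5],X),max_speed=12,stop_force=1.5))
o=monitor.get_obs();print(o["clock"],o["contact_force"],o["eef_pos"]-tcp(p,X))
bot.command_gripper(0.3)
print(monitor.get_obs()["clock"])
cv2.imwrite("pics/w5.png",camera("wrist")["color"])
E
```

```text
False
11.4167 [ 0.14960005 -0.03233187  0.51257462] [ 4.75126277e-02 -1.48709531e-02  1.33416387e+02]
11.7083
```

View pics/w5.png

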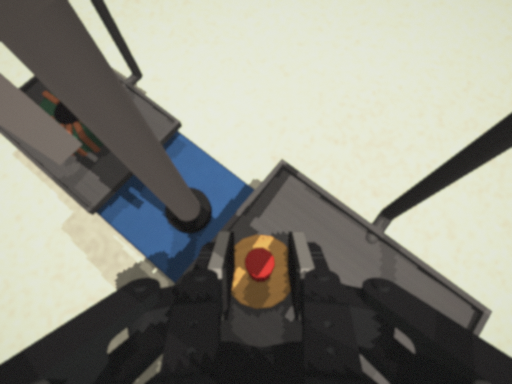

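```bash
cat >> h.py <<'E'
def beam(c,tag):
    cv2.imwrite(f"pics/{tag}.png",cv2.resize(c["color"][85:240,220:360],None,fx=3.8,fy=3.8,interpolation=cv2.INTER_CUBIC))
E
python3 - <<'E'
from rig import bot,monitor,camera
from h import *
p=loc(-8,36)
bot.line_to(tcp(p+[0,0,133.4]-75*X,X),max_speed=120)
bot.line_to(tcp((465,-250,180),X),max_speed=220)
c=camera("scene"); beam(c,"b6"); print(monitor.get_obs()["clock"])
# predicted pixel of weight-side beam end top & pan corner for angles
E
```

```text
14.1917
```

View pics/b6.png

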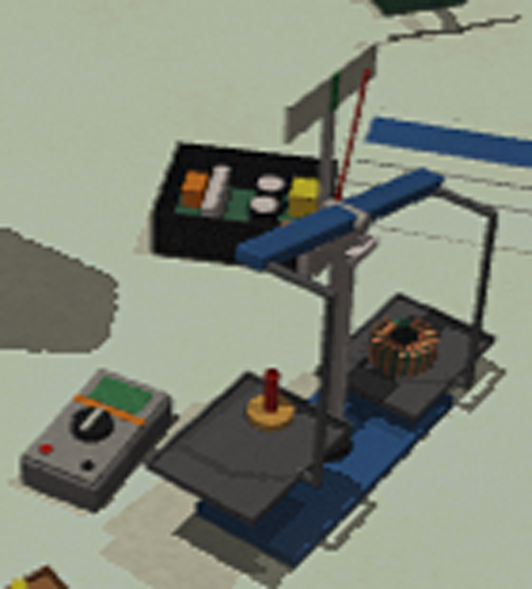

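The 80 g weight stands on the pan, and the beam is still on its stop with the pan corners unmoved. The choke is therefore at least about 158 g, so I'll place the second 80 g weight, the remaining red one at the tray's end.

```bash
python3 - <<'E'
from rig import bot,monitor,camera
from h import *
g=np.array([465,-331,94.])
bot.command_gripper(0.45,30)
bot.line_to(tcp(g+[0,0,70],X),max_speed=150)
c=camera("wrist"); cv2.imwrite("pics/w7.png",c["color"]); print(proj(c,(465,-331,105)))
hsv=cv2.cvtColor(c["color"],cv2.COLOR_BGR2HSV); m=cv2.inRange(hsv,(0,180,90),(6,255,255)); n,l,s,ce=cv2.connectedComponentsWithStats(m)
for i in range(1,n):
    if s[i,4]>40: print(ce[i],s[i,4],ray(c,ce[i],104))
E
```

```text
[261.95917489 276.83127425]
[394.97761194  80.37748756] 1608 [ 637.58032815 -330.81120447  104.        ]
[258.48837209 278.89767442] 215 [ 462.86466024 -329.94393455  104.        ]
```

View pics/w7.png

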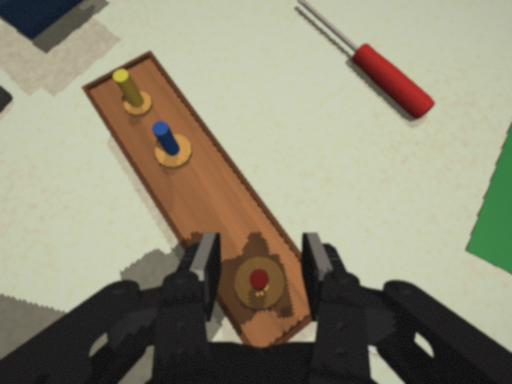

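The red stem is at (258,279), centred between the jaws. I'll grasp it, carry it over and lower it onto the pan.

```bash
python3 - <<'E'
from rig import bot,monitor,camera
from h import *
g=np.array([463.5,-330.3,94.])
print(bot.line_to(tcp(g,X),max_speed=80,stop_force=8))
bot.command_gripper(0.0,30); print(monitor.get_obs()["gripper_width"])
bot.line_to(tcp(g+[0,0,76],X),max_speed=100)
bot.line_to(tcp((510,-50,168),X),max_speed=220)
p=loc(-8,-5)
bot.line_to(tcp(p+[0,0,163],X),max_speed=120)
cv2.imwrite("pics/w8.png",camera("wrist")["color"])
bot.line_to(tcp(p+[0,0,141],X),max_speed=50)
f0=monitor.get_obs()["contact_force"]
print(bot.line_to(tcp(p+[0,0,134.5],X),max_speed=15,stop_force=1.5))
o=monitor.get_obs();print(o["clock"],o["contact_force"]-f0,o["gripper_width"])
cv2.imwrite("pics/w9.png",camera("wrist")["color"])
E
```

```text
False
0.12460981705585546
False
21.3 [-0.40873651  0.07472667  1.33818346] 0.12743897918253178
```

View pics/w9.png

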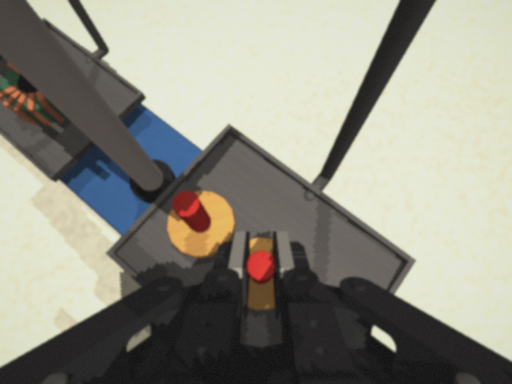

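```bash
python3 - <<'E'
from rig import bot,monitor,camera
from h import *
p=loc(-8,-5)
print(bot.line_to(tcp(p+[0,0,120],X),max_speed=25,stop_force=3))
o=monitor.get_obs();print(o["clock"],o["contact_force"],o["eef_pos"][2]-tcp(p,X)[2])
bot.command_gripper(0.3)
bot.sleep(.3)
print(monitor.get_obs()["clock"])
cv2.imwrite("pics/w10.png",camera("wrist")["color"])
bot.line_to(tcp(p+[0,0,120]-75*X,X),max_speed=120)
bot.line_to(tcp((490,-190,180),X),max_speed=220)
beam(camera("scene"),"b10"); c=camera("top");cv2.imwrite("pics/t10.png",cv2.resize(c["color"][140:270,140:390],None,fx=3.2,fy=3.2))
print(monitor.get_obs()["clock"])
E
```

```text
False
22.0833 [ 0.07856232 -0.15864722 -0.45126079] 119.85708692020009
22.675
24.7333
```

View pics/w10.png

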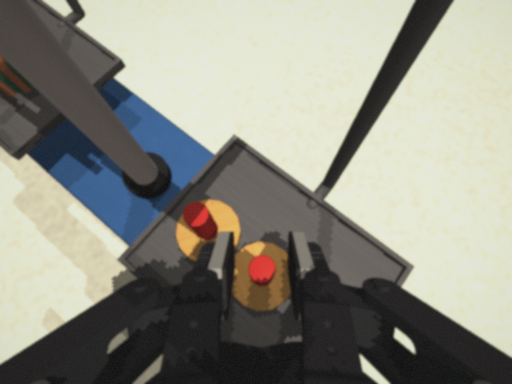

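View pics/b10.png

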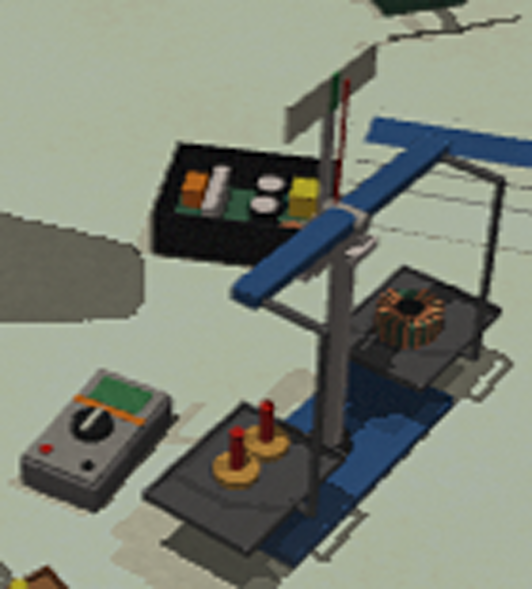

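```bash
python3 - <<'E'
from rig import bot,monitor,camera
from h import *
c=camera("scene")
f=lambda p:((p-np.array([220,85]))*3.8).round(1)
piv=np.array([587,49,0])+120*np.cos(.28)*by+[0,0,250]
for a in(.28,.15,.1,.07,.036,0,-.036):
    h=piv-120*np.cos(a)*by+[0,0,120*np.sin(a)-180+4]
    print(a,[f(proj(c,h+u*bx+v*by)) for u,v in((-50,-65),(50,-65),(-50,65))])
print(monitor.get_obs()["clock"])
i=c["color"][95:145,285:325]; cv2.imwrite("pics/ptr.png",cv2.resize(i,None,fx=12,fy=12,interpolation=cv2.INTER_CUBIC))
E
```

```text
0.28 [array([142.1, 459.6]), array([251.1, 518.1]), array([244. , 368.5])]
0.15 [array([139.7, 476.6]), array([247.9, 535.4]), array([241.1, 385.1])]
0.1 [array([139.2, 482.8]), array([247.1, 541.6]), array([240.4, 391.2])]
0.07 [array([139. , 486.4]), array([246.7, 545.3]), array([240.1, 394.8])]
0.036 [array([138.9, 490.4]), array([246.4, 549.3]), array([239.8, 398.7])]
0 [array([139. , 494.5]), array([246.2, 553.4]), array([239.6, 402.8])]
-0.036 [array([139.1, 498.4]), array([246.1, 557.3]), array([239.6, 406.7])]
24.7833
```

View pics/ptr.png

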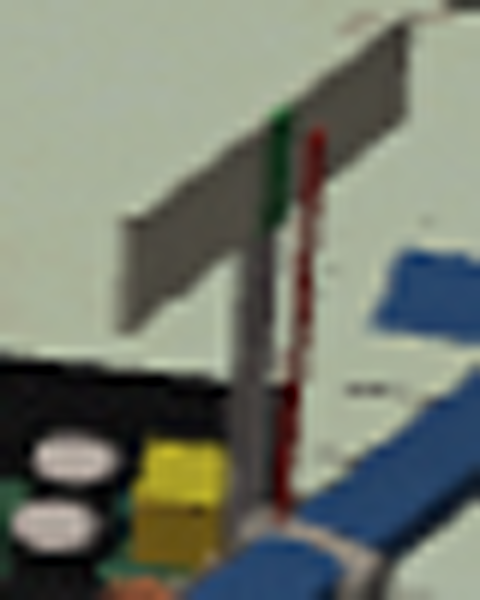

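```bash
cat >> h.py <<'E'
from scipy.optimize import brentq
PIV=np.array([587,49,0])+120*np.cos(.28)*by+[0,0,250]
def pointer(c,img=None):
    im=c["color"] if img is None else img
    r=im[96:137,300:325].astype(int); R_=r[...,2]-np.maximum(r[...,0],r[...,1])
    w=np.where(R_>35,R_,0); ys,xs=np.nonzero(w)
    vx,vy,x0,y0=cv2.fitLine(np.c_[xs,ys].astype(np.float32),cv2.DIST_HUBER,0,.01,.01).ravel()
    s=vx/vy
    def sl(a):
        p=proj(c,PIV+[20,0,20]);q=proj(c,PIV+[20,0,20]+100*(np.sin(a)*by+np.array([0,0,np.cos(a)])));d=q-p;return d[0]/d[1]
    return brentq(lambda a:sl(a)-s,-.6,.6),len(xs)
E
python3 - <<'E'
from rig import bot,monitor,camera
from h import *
c=camera("scene"); print(pointer(c),pointer(c,cv2.imread("pics/scene0.png")),monitor.get_obs()["clock"])
# pan edge displacement via optical alignment of corner patch
E
```

```text
(0.027503020970005402, 26) (0.26754315558606495, 30) 24.8333
```

```bash
cat >> h.py <<'E'
def chokeangle(c,ref):
    g0=cv2.cvtColor(ref,cv2.COLOR_BGR2GRAY).astype(np.float32);g1=cv2.cvtColor(c["color"],cv2.COLOR_BGR2GRAY).astype(np.float32)
    x0,y0,x1,y1=315,164,338,186
    t=g0[y0:y1,x0:x1]
    best=None
    for dy in(0,-4,-8):
        W=np.array([[1,0,x0+1],[0,1,y0+dy]],np.float32)
        try: cc,W=cv2.findTransformECC(t,g1,W,cv2.MOTION_TRANSLATION,(3,200,1e-5),None,3)
        except cv2.error: continue
        if best is None or cc>best[0]: best=(cc,W[0,2]-x0,W[1,2]-y0)
    P=lambda a:proj(c,PIV+120*np.cos(a)*by+[0,0,-120*np.sin(a)-180+15])
    p0=P(.28); a=brentq(lambda a:(P(a)-p0)[1]-best[2],-.4,.5)
    return best,a,(P(a)-p0)
E
python3 - <<'E'
from rig import bot,monitor,camera
from h import *
c=camera("scene"); ref=cv2.imread("pics/scene0.png")
print(chokeangle(c,ref)); print(proj(c,PIV+120*np.cos(.28)*by+[0,0,-33-165]))
def bl(im):
    hsv=cv2.cvtColor(im,cv2.COLOR_BGR2HSV);m=cv2.inRange(hsv,(100,130,50),(125,255,255));k=np.zeros_like(m);k[118:170,280:322]=m[118:170,280:322]
    ys,xs=np.nonzero(k);v=cv2.fitLine(np.c_[xs,ys].astype(np.float32),cv2.DIST_L2,0,.01,.01).ravel();return v[1]/v[0],len(xs)
def sl(a):
    d=proj(c,PIV-100*(np.cos(a)*by-np.array([0,0,np.sin(a)])))-proj(c,PIV);return d[1]/d[0]
for im in(c["color"],ref):
    s=bl(im);print(s,brentq(lambda a:sl(a)-s[0],-.6,.6))
E
```

```text
((0.9882080955438891, np.float32(1.4265747), np.float32(-7.3196564)), 0.046547014099592665, array([ 1.49204912, -7.31965637]))
[326.30682022 174.16358178]
(np.float32(-0.94259894), 353) -0.06390980943160658
(np.float32(-0.6516264), 257) 0.1443214097809243
```

The angle reads about 0.046 rad from choke tracking (match 0.988) and about 0.04 rad from the bias-corrected pointer. That is borderline on the edge of the band, with the choke at about 172 g. A 20 g weight should bring it to about -0.025 rad, so I'll fetch the yellow one.

```bash
python3 - <<'E'
from rig import bot,monitor,camera
from h import *
g=np.array([525,-158,94.])
bot.command_gripper(0.42,30)
bot.line_to(tcp(g+[0,0,66],X),max_speed=120)
c=camera("wrist"); cv2.imwrite("pics/w11.png",c["color"]); print(proj(c,(525,-158,100)))
hsv=cv2.cvtColor(c["color"],cv2.COLOR_BGR2HSV); m=cv2.inRange(hsv,(26,170,100),(34,255,255)); n,l,s,ce=cv2.connectedComponentsWithStats(m)
for i in range(1,n):
    if s[i,4]>20: print(ce[i],s[i],ray(c,ce[i],99))
E
```

```text
[260.71302355 276.58022292]
```

View pics/w11.png

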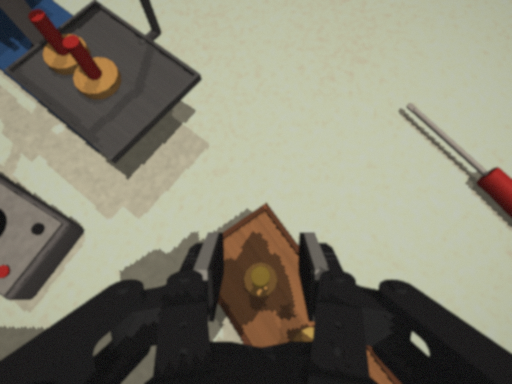

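The yellow stem is at (261,280) against a predicted (261,277), centred. Both reds stand on the pan.

```bash
python3 - <<'E'
from rig import bot,monitor,camera
from h import *
g=np.array([524.5,-158.5,94.])
print(bot.line_to(tcp(g,X),max_speed=70,stop_force=8))
bot.command_gripper(0.0,30); print(monitor.get_obs()["gripper_width"])
bot.line_to(tcp(g+[0,0,60],X),max_speed=100)
p=loc(-8,-44)
bot.line_to(tcp(p+[0,0,150]-40*bx-25*by,X),max_speed=150)
c=camera("wrist");cv2.imwrite("pics/w12.png",c["color"]); print(monitor.get_obs()["clock"])
pc=np.array([586.7,44.4,79.])
for a,b in((-50,-65),(50,-65),(-50,65),(50,65),(-8,-40)):print(a,b,proj(c,pc+a*bx+b*by).round())
E
```

```text
False
0.12792318229020624
29.1
-50 -65 [258. 281.]
50 -65 [346. 167.]
-50 65 [116. 163.]
50 65 [209.  72.]
-8 -40 [268. 207.]
```

View pics/w12.png

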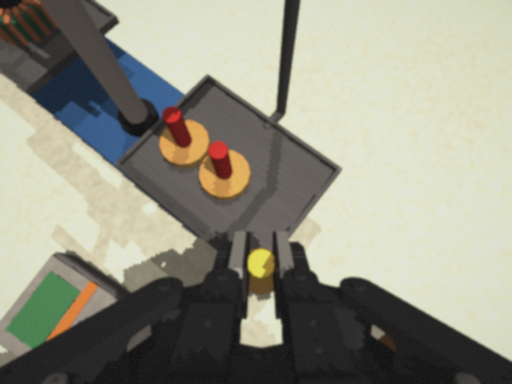

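```bash
python3 - <<'E'
from rig import bot,monitor,camera
from h import *
p=loc(-6,-47)
bot.line_to(tcp(p+[0,0,146],X),max_speed=100)
bot.line_to(tcp(p+[0,0,116],X),max_speed=60)
f0=monitor.get_obs()["contact_force"]
print(bot.line_to(tcp(p+[0,0,105],X),max_speed=15,stop_force=2.5))
o=monitor.get_obs();print(o["clock"],o["contact_force"]-f0,o["eef_pos"][2]-tcp(p,X)[2])
cv2.imwrite("pics/w13.png",camera("wrist")["color"])
beam(camera("scene"),"b13")
E
```

```text
False
31.2583 [-0.06136267  0.02559858 -0.62618508] 104.96421021137638
```

View pics/w13.png

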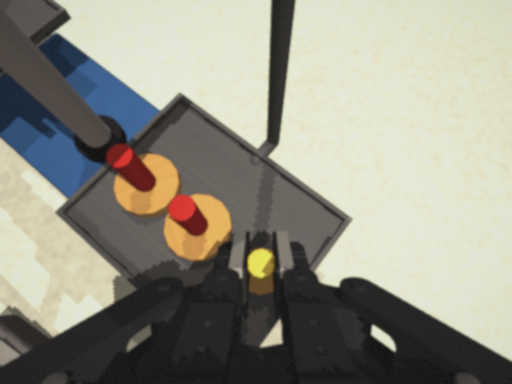

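View pics/b13.png

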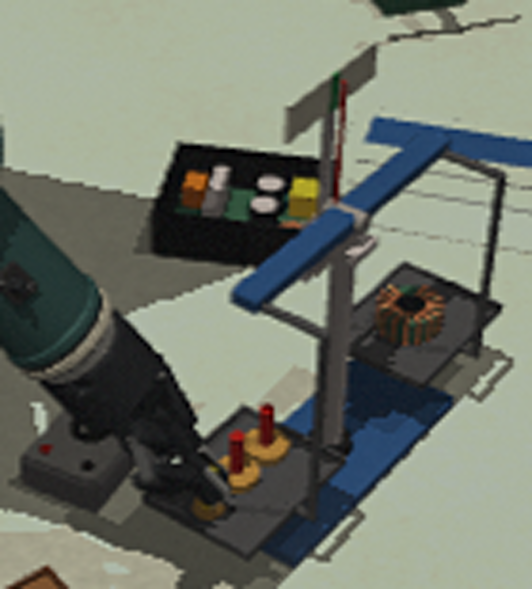

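```bash
python3 - <<'E'
from rig import bot,monitor,camera
from h import *
p=loc(-6,-47); ref=cv2.imread("pics/scene0.png")
print(chokeangle(camera("scene"),ref)[1])
bot.line_to(tcp(p+[0,0,103],X),max_speed=15,stop_force=2.5)
bot.command_gripper(0.26)
bot.sleep(.3)
cv2.imwrite("pics/w14.png",camera("wrist")["color"])
bot.line_to(tcp(p+[0,0,103]-75*X,X),max_speed=100)
bot.line_to(tcp((450,-150,220),X),max_speed=200)
bot.sleep(1)
for i in range(3):
    c=camera("scene");b=chokeangle(c,ref);print(b[0],b[1],pointer(c)); bot.sleep(.3)
beam(c,"b14"); print(monitor.get_obs()["clock"])
cv2.imwrite("pics/ptr2.png",cv2.resize(c["color"][95:145,285:325],None,fx=12,fy=12,interpolation=cv2.INTER_CUBIC))
cv2.imwrite("pics/s14.png",c["color"])
cv2.imwrite("pics/w15.png",camera("wrist")["color"])
E
```

```text
0.014911506690308097
(0.9863291652898255, np.float32(1.5954895), np.float32(-9.453812)) -0.026081603410283823 (-0.059246704871306385, 29)
(0.9863271818744016, np.float32(1.6109009), np.float32(-9.444748)) -0.025767074986530258 (-0.06419264653225773, 31)
(0.9863847020215417, np.float32(1.5968323), np.float32(-9.450455)) -0.025965104849270764 (-0.060422621882771345, 30)
36.25
```

View pics/b14.png

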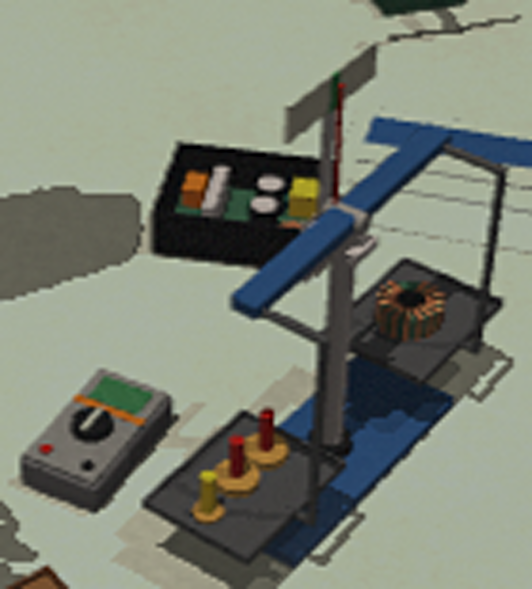

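View pics/ptr2.png

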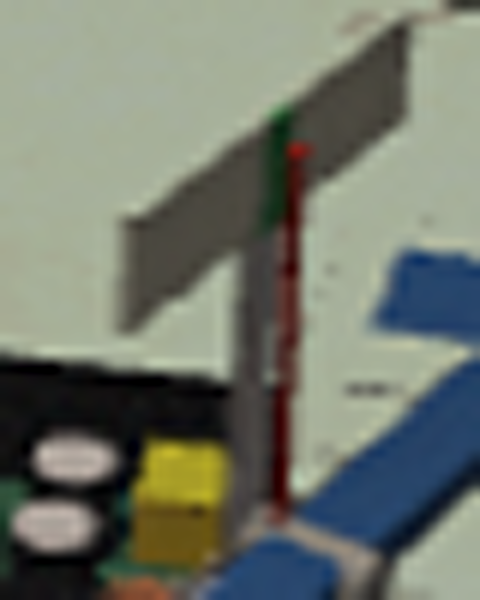

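View pics/s14.png

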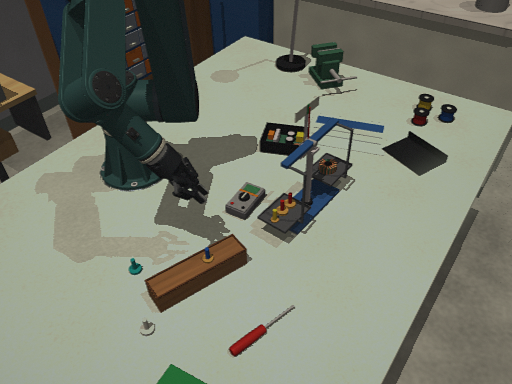

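Tracking the choke gives -0.026 rad. The noisier pointer line, about 30 px long, gives about -0.05 rad. They disagree, so I'll check the beam slope from the wrist camera nearby.

```bash
python3 - <<'E'
from rig import bot,monitor,camera
from h import *
c=camera("wrist"); o=monitor.get_obs()
Rt=Rn.from_quat(o["tcp_rot"]).as_matrix(); cp=-c["R"].T@c["t"]
off=Rt.T@(cp-o["eef_pos"]); Rc=c["R"]@Rt  # cam from tool
print(off.round(1),Rc.round(2))
for t in(35,40,45,50,60):
  for psi in(-3,10,20,30,40):
    for s in(-1,1):
      q,x=quat(s,np.deg2rad(psi),np.deg2rad(t)); R=Rn.from_quat(q).as_matrix()
      for pos in((300,60,330),(330,60,330),(300,100,380),(350,0,330),(300,0,330),(350,100,400)):
        if bot.solve_ik(pos,q) is None: continue
        cam=dict(intrinsics=c["intrinsics"],R=Rc@R.T); cam["t"]=-cam["R"]@(np.array(pos)+R@off)
        P=[proj(cam,PIV+k*by) for k in(-130,130)]
        if all(10<p[0]<502 and 10<p[1]<300 for p in P):
            P2=proj(cam,PIV+130*by+[0,0,10]); print(t,psi,s,pos,np.round(P).tolist(),np.round(P2-P[1],1), (np.array(pos)+R@off).round())
E
```

```text
[-143.1    0.2  -71.1] [[ 0.    1.   -0.  ]
 [-0.28  0.    0.96]
 [ 0.96 -0.    0.28]]
35 -3 -1 (300, 100, 380) [[305.0, 12.0], [79.0, 10.0]] [-4.7 -7.5] [276. 101. 538.]
35 -3 -1 (350, 100, 400) [[307.0, 60.0], [83.0, 58.0]] [-4.6 -6.2] [326. 101. 558.]
35 -3 1 (300, 60, 330) [[253.0, 299.0], [447.0, 300.0]] [2.7 7.5] [160.  68. 406.]
35 -3 1 (330, 60, 330) [[251.0, 290.0], [457.0, 291.0]] [3.  7.8] [190.  68. 406.]
35 -3 1 (300, 100, 380) [[225.0, 265.0], [406.0, 266.0]] [2.  6.5] [160. 108. 456.]
35 -3 1 (300, 0, 330) [[298.0, 298.0], [494.0, 299.0]] [3.4 7.6] [160.   8. 406.]
35 -3 1 (350, 100, 400) [[221.0, 234.0], [413.0, 236.0]] [2.2 6.5] [210. 108. 476.]
35 10 -1 (350, 100, 400) [[353.0, 73.0], [138.0, 31.0]] [-3.1 -6.7] [327.  96. 558.]
35 10 1 (300, 100, 380) [[178.0, 259.0], [351.0, 277.0]] [1.1 6.3] [162.  76. 456.]
35 10 1 (350, 100, 400) [[180.0, 227.0], [362.0, 250.0]] [1.4 6.3] [212.  76. 476.]
35 20 -1 (350, 100, 400) [[388.0, 89.0], [182.0, 17.0]] [-1.9 -6.9] [328.  92. 558.]
35 20 1 (300, 100, 380) [[140.0, 250.0], [311.0, 282.0]] [0.6 6.2] [168.  52. 456.]
35 20 1
[... 7857 characters left out ...]
2] [212.  20. 410.]
60 40 -1 (300, 100, 380) [[464.0, 181.0], [291.0, 99.0]] [ 0.4 -5.9] [232.  43. 513.]
60 40 -1 (350, 0, 330) [[375.0, 132.0], [218.0, 59.0]] [-0.7 -6.8] [282. -57. 463.]
60 40 -1 (300, 0, 330) [[395.0, 112.0], [241.0, 48.0]] [-0.3 -6.6] [232. -57. 463.]
60 40 -1 (350, 100, 400) [[442.0, 218.0], [270.0, 124.0]] [ 0.1 -5.7] [282.  43. 533.]
60 40 1 (300, 100, 380) [[50.0, 139.0], [233.0, 181.0]] [-0.1  5.9] [178.  -2. 390.]
60 40 1 (350, 0, 330) [[152.0, 188.0], [298.0, 214.0]] [0.2 5.9] [ 228. -102.  340.]
60 40 1 (300, 0, 330) [[136.0, 195.0], [278.0, 217.0]] [0.1 5.5] [ 178. -102.  340.]
60 40 1 (350, 100, 400) [[61.0, 105.0], [252.0, 162.0]] [-0.   6.2] [228.  -2. 410.]
```

```bash
python3 - <<'E'
from rig import bot,monitor,camera
from h import *
q,x=quat(-1,np.deg2rad(-3),np.deg2rad(45))
print(np.round(bot.solve_ik((330,60,330),q),2),monitor.get_obs()["joints"].round(2))
bot.move_ptp((330,60,330),q); bot.sleep(.3)
c=camera("wrist");cv2.imwrite("pics/w16.png",c["color"]);print(monitor.get_obs()["clock"])
import pickle;pickle.dump(c,open("c16.pkl","wb"))
for a in(-.05,-.025,0):
    print(a,[proj(c,PIV+k*(np.cos(a)*by-np.array([0,0,np.sin(a)]))-12*bx+[0,0,7]).round(1) for k in(-130,130)])
cv2.imwrite("pics/w16z.png",cv2.resize(c["color"][0:190,0:320],None,fx=2.5,fy=2.5,interpolation=cv2.INTER_CUBIC))
E
```

```text
[ 0.07 -0.58  2.32 -0.15  0.63  1.78] [-0.93  0.19  2.05  0.74  1.02 -0.41]
38.5917
-0.05 [array([271.5,  49.7]), array([19.6, 37.3])]
-0.025 [array([271.7,  47. ]), array([21.5, 40.1])]
0 [array([271.9,  44.3]), array([23.5, 42.8])]
```

View pics/w16z.png

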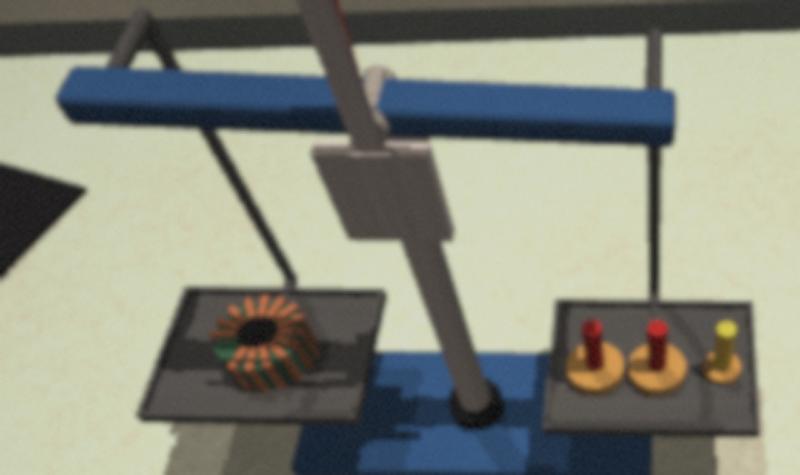

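```bash
python3 - <<'E'
import pickle
from h import *
from scipy.optimize import least_squares
c=pickle.load(open("c16.pkl","rb"))
# subpixel edges: fit line to max-gradient rows over column range
g=cv2.GaussianBlur(cv2.cvtColor(c["color"],cv2.COLOR_BGR2GRAY).astype(np.float32),(0,0),.8)
def edge(x0,x1,yc0,yc1,h=5,sign=0):
    P=[]
    for x in range(x0,x1+1):
        yc=yc0+(yc1-yc0)*(x-x0)/(x1-x0); ys=np.arange(int(yc)-h,int(yc)+h+1)
        d=(g[ys+1,x]-g[ys-1,x])*sign; w=np.clip(d,0,None)**2
        if w.sum()>0:P.append((x,(w*ys).sum()/w.sum()))
    v=cv2.fitLine(np.array(P,np.float32),cv2.DIST_HUBER,0,.01,.01).ravel().astype(float)
    f=lambda x:v[3]+(x-v[2])*v[1]/v[0]
    return np.array([(x0,f(x0)),(x1,f(x1))])
s=2.5
E={}
E["beam low"]=edge(int(80/s),int(190/s),122/s,127/s,4,1),edge(int(450/s),int(640/s),136/s,142/s,4,1)
E["panR near"]=edge(int(560/s),int(690/s),431/s,433/s,4,1)
E["panR far"]=edge(int(565/s),int(640/s),302/s,303/s,4,-1)
E["panL near"]=edge(int(230/s),int(350/s),419/s,420/s,4,1)
for k,v in E.items(): print(k,np.round(v,2).tolist())
yaws=[]
for k,z in(("panR near",68),("panR far",71),("panL near",78)):
    a,b=[ray(c,p,z) for p in E[k]]; d=a-b; yaws.append(np.arctan2(-d[0],d[1])); print(k,np.rad2deg(yaws[-1]),a.round(1))
L,Rr=E["beam low"]; pL=L.mean(0);pR=Rr.mean(0)
for y in yaws+[np.mean(yaws)]:
    u=np.array([-np.sin(y),np.cos(y),0]); n=np.array([np.cos(y),np.sin(y),0])
    # beam edge lies in vertical plane through PIV-12*n
    def hit(p):
        o=-c["R"].T@c["t"];d=c["R"].T@np.linalg.inv(c["intrinsics"])@[*p,1]; P0=PIV-12*n
        return o+d*(n@(P0-o))/(n@d)
    A,B=hit(pL),hit(pR); print(np.rad2deg(y),"angle",-np.arctan2(A[2]-B[2],u@(A-B)),A.round(1),B.round(1))
E
```

```text
beam low [[[32.0, 49.07], [76.0, 50.81]], [[180.0, 54.81], [256.0, 57.6]]]
panR near [[224.0, 175.74], [276.0, 174.73]]
panR far [[226.0, 119.3], [256.0, 119.72]]
panL near [[92.0, 169.19], [140.0, 171.12]]
panR near -1.6752598532775964 [531.7 103.6  68. ]
panR far -3.9941441785887775 [637.5 100.3  71. ]
panL near -5.6455928905647506 [546.9 296.1  78. ]
-1.6752598532775964 angle -0.06405874117868152 [585.  265.2 251. ] [580.   93.2 240. ]
-3.9941441785887775 angle -0.03109077232862896 [589.3 268.  247.8] [577.   92.9 242.3]
-5.6455928905647506 angle -0.007532134778795814 [592.5 270.1 245.4] [574.9  92.7 244. ]
-3.771665640810375 angle -0.03426092362956981 [588.8 267.7 248.1] [577.3  92.9 242.1]
```

```bash
python3 - <<'E'
import pickle
from h import *
c=pickle.load(open("c16.pkl","rb"))
s=2.5
L=np.array([116,170.15]);R=np.array([250,175.2])
L2=np.array([285/s,291/s]);R2=np.array([241,119.5])
bL,bR=np.array([54,49.94]),np.array([218,56.2])
o=-c["R"].T@c["t"]
def ang(y):
    n=np.array([np.cos(y),np.sin(y),0]);u=np.array([-np.sin(y),np.cos(y),0])
    def hit(p):
        d=c["R"].T@np.linalg.inv(c["intrinsics"])@[*p,1];return o+d*(n@(PIV-12*n-o))/(n@d)
    A,B=hit(bL),hit(bR);return -np.arctan2(A[2]-B[2],u@(A-B))
def yaw(P,Q,a,z):
    A=ray(c,P,z-120*np.sin(a));B=ray(c,Q,z+120*np.sin(a));d=A-B;return np.arctan2(-d[0],d[1])
for P,Q,z in((L,R,68),(L2,R2,74)):
    f=lambda a:ang(yaw(P,Q,a,z))-a
    print([round(f(a),4) for a in(-.08,-.04,-.02,0,.02)])
    try:
        a=brentq(f,-.15,.1);print("angle",a,np.rad2deg(yaw(P,Q,a,z)))
    except ValueError as e: print(e)
E
```

```text
[np.float64(0.022), np.float64(0.0064), np.float64(-0.0016), np.float64(-0.0097), np.float64(-0.0181)]
angle -0.02390151795112541 -4.496713775820377
[np.float64(-0.0068), np.float64(-0.013), np.float64(-0.0163), np.float64(-0.0199), np.float64(-0.0238)]
angle -0.12751408002766856 2.8467180660184996
```

```bash
python3 - <<'E'
from rig import bot,monitor,camera,ticket
from h import *
c=camera("scene"); print(chokeangle(c,cv2.imread("pics/scene0.png"))[1],monitor.get_obs()["clock"])
print(ticket.finish_job())
E
```

```text
-0.026137207714839704 38.6417
the job is handed in; nothing more can be done
None
```

I stood both 80 g weights and the 20 g weight on the pan (180 g), and the beam should be in the green band at about -0.026 rad. That puts the choke at about 173 g. I left the 40 g weight standing in the tray and handed in at 38.6 s. I only had my own checks to go on, because handing in gives no verdict.

- **Weighing steps:** With 80 g on the pan, the beam stayed on its stop. With 160 g it read about +0.046 rad, on the edge of the band, so I added the 20 g weight.
- **Beam angle:** Tracking the choke in the scene camera gave a steady -0.026 rad. Adding the 20 g moved that reading by 0.0725 rad against an expected 0.0714.
- **Checks that disagreed:** The wrist-camera beam slope gave -0.024 rad using the near pan edges and -0.034 rad with the average yaw of the pan edges. A version using the far edges was too sensitive to be of use (-0.13 rad). The fit to the short pointer line in the scene image gave about -0.06 rad, or -0.05 after correcting its bias at the start stop. I set it aside because it covers only about 30 pixels.
- **Scene:** The last pictures show the three weights and the choke in place on their pans, and the bystanders and look-alikes unmoved. The gripper was clear of everything.

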